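Prime the hand lubricator of the hardness tester

TASK

Prime the hand lubricator: press the wide black pump plunger all the way down with the fingertips and let it come all the way back up, again and again, until the indicator pin beside it stands fully out, with the collar at its foot clear of the body. Only press: do not grip the plunger, do not touch the pin, do not press the small relief button on the other side, and leave the bottle and the metal pieces round about where they stand.

Things in the scene. Friction and masses are not known exactly. Their poses are not given: they have to be found in the camera images.
- lubricator: Grey cast pump body, 60 x 136 x 58 mm, on a dark flange 90 x 164 x 8 mm bolted to the worktop (fixed). Origin on the worktop under the middle of the plunger; its z is up, its y runs along the length: in a row along y stand the indicator pin (at y = +48 mm), the plunger (y = 0) and the relief button (y = -46 mm), all on its centre line x = 0. A round window is in the front (-x) face, a copper outlet pipe at the back.
- plunger_top (a point): Middle of the flat top of the pump plunger's black mushroom head, which is 42 mm across (the raised flat pad on top 37 mm) and 20 mm thick in all, on a bare steel stem 16 mm across. It is 136 mm above the worktop when released and moves straight down as it is pressed.
- plunger (a joint): Travel of the plunger in m: 0 = fully up (released), 0.018 = pressed right down to its stop. A spring brings it back by itself; it takes about 5 N at the top and 12 N at the bottom, somewhat more when pressed fast. Press at least 16 mm deep, then let it right up: shorter strokes may lift nothing.
- pin_top (a point): Middle of the top of the steel indicator pin (cap 15 mm across, shaft 9 mm), 70 mm above the worktop when fully in and 110 mm when fully out.
- pin (a joint): How far the pin stands out, in m: 0 = fully in, 0.040 = fully out, when the 15 mm collar at its foot is clear of the boss it comes out of. It starts somewhere between 0 and 0.016. The first full stroke lifts it by up to about 11 mm to the next step and each later one by 8 mm, while the plunger rises; it stays there in between. Three to five strokes are needed; once fully out, further strokes do nothing.
- relief_top (a point): Middle of the top of the small steel relief button (13 mm across, 5 mm travel, top 71 mm above the worktop). Not to be pressed.
- relief (a joint): How far the relief button is pressed, in m: 0 = up, 0.005 = right down.
- oil_bottle: Loose dropper bottle with a black rubber teat, 35 mm across, 100 mm high, beyond the pin's end of the pump. Origin under its centre. Bystander.
- round_slug: Loose round steel sample, 27 mm across, 27 mm high, in front of the pump on the pin's side. Origin under its centre. Bystander.
- hex_slug: Loose hexagonal steel sample, 24 x 28 mm, 24 mm high, in front of the pump on the relief button's side. Origin under its centre. Bystander.
- indenter: Loose small pointed steel indenter standing on its shank, 19 mm across, 37 mm high, beyond the relief button's end of the pump. Origin under its centre. Bystander.
Things that resemble listed ones, but are neither listed nor needed, are in the scene too. Of the things shaped like the lubricator, the grey one is meant.

How it is judged:
By the outcome, as a careful person would: the job done as asked, in the order asked, and still so for the second after the job is handed in, with the robot touching nothing.
It also fails if it takes over 48 s, if anything falls off the work surface, if the arm or the gripper's body presses on something with over 40 N, if the wrist force passes 120 N, or if a joint passes its speed limit or range.

ROBOT

A 7-joint arm with a two-finger parallel gripper is mounted at the origin on a cart in front of the work surface, level with it; the furniture and walls round the work are solid. World frame = base frame: x ahead of the robot, y to its left, z up, the work surface at z = 0. Lengths are in m, angles in rad, forces in N, time in s.
With the tool pointing down it reaches from about 0.35 to 0.9 m from the base axis. Payload 8.1 kg.
Tool frame: the origin (TCP) lies midway between the tips of the shut fingers; the grasp point (between the pads) lies 19 mm behind it; x points along the fingers, y is the direction in which the jaws open and shut, and the axes are right-handed (so a half turn about x gives the same grasp; the last joint's range is limited). The gripper opens to 85 mm and grips with 20 to 120 N. Pads are 22 mm wide; open, the fingers measure 114 mm over their backs; the gripper's body (76 mm by 85 mm) begins 54 mm behind the grasp point. The pads swing forward as they close: fully open they stand 13 mm farther back than shut.
Start: joints at [-1.397, 0.434, 0.025, 1.573, -0.012, 1.134, -0.075], TCP at [0.171, 0.601, 0.231] pointing down, gripper open.
Joint ranges: [-2.62, 2.62], [-0.44, 2.09], [-1.27, 1.32], [0.08, 2.57], [-1.32, 4.46], [0.12, 2], [-2.74, 2.74]. Speed limits (rad/s): [2.22, 2.22, 3.01, 3.01, 3.14, 3.14, 3.14].

INTERFACE

Orientations are given as [roll, pitch, yaw] about the fixed x, y, z axes, in that order (R = Rz(yaw) Ry(pitch) Rx(roll)).
In Python, from bench import move_to, move_l, goto_joints, open_gripper, gripper_close, sleep, solve_ik, read_state, read_camera, camera_model, IKError, close_job, recognise, regions_of, place_of gives the robot as it stands. The module is installed in compiled form; this text tells all that it offers. Calls block until the motion is done:
- move_to(position, orientation): joint-space move of the TCP to a pose.
- move_l(position, feed=0.15, ori=None, max_force=None): straight line of the TCP; ori=None keeps the orientation; feed is the mean speed in m/s. With max_force (N) it stops when the force on the tool has changed by that much, and returns True; else False.
- goto_joints(angles): joint-space move.
- open_gripper() and gripper_close(newtons=None): open the fingers fully, or close them until they stop; newtons is the grip in N (None keeps the last).
- sleep(seconds).
- solve_ik(position, orientation): joint angles nearest the present ones, or None.
- read_state(): the state.
- read_camera(name): name is "side" or "top" or "wrist"; returns the picture (384x512x3 uint8, red, green, blue); there is no depth.
- camera_model(name): a dict with "fov_y" (degrees; the focal length in pixels is half the picture's height over the tangent of half this angle, whatever the lens; pixels are square), "cx", "cy" (the principal point, pixels), "rvec" (rotation vector, rad) and "tvec" (3), from world to camera coordinates, as OpenCV has them; the wrist camera has in their place "T_tool_cam" (4x4, takes a point from camera to tool coordinates, whose origin is the TCP and whose axes are the tool frame's). Camera axes: x right, y down, z forward; pixel columns grow to the right and rows downward; lengths in m; the calibration is good to about 2 mm. A picture is of the moment at which its call begins: read the wrist's pose just before it. camera_model takes no time and is no camera call.
A pose or a line that the arm cannot do raises IKError and nothing moves.
- close_job(): hands the job in, once; it reports no verdict.
Trained networks look in the newest picture that a camera, given by its name, has taken for a name from the list of things; names that differ only in an ending like _2 or _b are one class to them, and where a whole thing is asked for, a point or a joint stands for the part that bears it (a point fixed in the world has none). Each returns a list of dicts, best first, with "confidence" (0 to 1); they miss things now and then, are a little off and sometimes report something else, mostly with a low value. They report only what shows in the picture. A call takes as long as a camera call. They do not tell look-alikes from the thing itself.
- recognise(camera, target): "uv" ([column, row] in pixels, amid what is visible of it).
- regions_of(camera, target): "mask" (384x512 bool, what is visible of it) and "uv" ([column, row] in pixels, amid what is visible of it).
- place_of(camera, target): "uv" ([column, row] in pixels: a listed point, or the origin of a listed thing).
The state is a dict: "clock": time; "joint_positions": joint angles; "joint_velocities": joint speeds; "joint_efforts": joint torques, N m; "ee_pos": TCP position; "eef_rot": TCP orientation; "contact_force": force on the tool from outside, world axes, zero at the start; "moment": the same for the moment, N m; "width": finger opening in m.
Only numpy, scipy, OpenCV 4.12 (cv2) and the standard library are available. Lean on these libraries where they do the work, as an engineer would, in place of code of your own. Each camera call takes 0.05 s, during which the arm holds its last target. There are 200 camera calls.

## Working session

There is one attempt and no reset: what is moved stays moved. The work goes in short steps, each a Python script; the robot and the scene stay as the last script left them, time stands still between calls to the robot, and variables do not carry over. Pictures are saved under pics/ and viewed, about 8 in all and at most 12, crops included, and the job is handed in when it is done.

```bash
mkdir -p pics; cat > h.py <<'E'
from bench import *
import numpy as np, cv2
def cam(name):
    m=camera_model(name); f=192/np.tan(np.radians(m["fov_y"])/2)
    K=np.array([[f,0,m["cx"]],[0,f,m["cy"]],[0,0,1]])
    return m,K
def ray(name,uv):
    m,K=cam(name); R=cv2.Rodrigues(np.array(m["rvec"],float))[0]; t=np.array(m["tvec"],float)
    d=R.T@np.linalg.inv(K)@[uv[0],uv[1],1]; return -R.T@t,d
def atz(name,uv,z):
    c,d=ray(name,uv); return c+d*(z-c[2])/d[2]
def proj(name,p):
    m,K=cam(name); return cv2.projectPoints(np.array([p],float),np.array(m["rvec"],float),np.array(m["tvec"],float),K,None)[0].ravel()
def save(name,fn):
    im=read_camera(name); cv2.imwrite("pics/"+fn,im[:,:,::-1]); return im
E
python3 - <<'E'
from h import *
Z={"plunger_top":.136,"pin_top":.08,"relief_top":.071,"lubricator":0,"oil_bottle":0,"round_slug":0,"hex_slug":0,"indenter":0}
ims=[]
for c in("top","side"):
    im=save(c,c+"0.png").copy()
    for n,z in Z.items():
        for r in place_of(c,n)[:3]:
            uv=r["uv"]; print(c,n,np.round(uv,1),round(r["confidence"],2),np.round(atz(c,uv,z)[:2],3))
s=read_state();print(s["clock"],s["ee_pos"],s["eef_rot"],s["contact_force"])
a=cv2.imread("pics/top0.png");b=cv2.imread("pics/side0.png")
cv2.imwrite("pics/both.png",cv2.resize(np.vstack([a,b]),None,fx=.78,fy=.78))
E
```

```text
top plunger_top [137.3 215.2] 0.86 [0.429 0.397]
top plunger_top [360.  212.6] 0.64 [ 0.442 -0.102]
top pin_top [236.4 184. ] 0.46 [0.516 0.182]
top pin_top [128.6 230.3] 0.4 [0.4   0.433]
top pin_top [337.9 230.1] 0.36 [ 0.407 -0.063]
top relief_top [237.4 183.9] 0.55 [0.518 0.181]
top relief_top [166.  214.5] 0.51 [0.439 0.35 ]
top relief_top [277.4 173.7] 0.45 [0.545 0.082]
top lubricator [257.6 180.5] 0.93 [0.544 0.131]
top lubricator [154.1 223.6] 0.73 [0.424 0.397]
top lubricator [344.7 222.6] 0.7 [ 0.434 -0.1  ]
top oil_bottle [210.  200.7] 0.48 [0.487 0.255]
top round_slug [238.5 220.6] 0.43 [0.435 0.179]
top hex_slug [292.3 201.6] 0.63 [0.488 0.038]
top indenter [304.1 175.9] 0.47 [0.558 0.006]
side plunger_top [267.4 187.7] 0.84 [0.534 0.14 ]
side plunger_top [285.9 227.4] 0.72 [ 0.445 -0.088]
side plunger_top [192.4 171.4] 0.47 [0.424 0.398]
side pin_top [265.4 260.9] 0.54 [ 0.4  -0.09]
side pin_top [255.8 206.2] 0.52 [0.517 0.172]
side relief_top [282.9 219.4] 0.47 [0.542 0.079]
side relief_top [307.1 268.7] 0.37 [ 0.459 -0.137]
side lubricator [286.8 298.3] 0.93 [ 0.435 -0.109]
side lubricator [198.9 212. ] 0.85 [0.437 0.409]
side lubricator [269.  239.5] 0.6 [0.53  0.128]
side oil_bottle [230.5 227.2] 0.51 [0.476 0.251]
side round_slug [225.2 241.8] 0.43 [0.427 0.173]
side hex_slug [270.1 258.7] 0.69 [0.483 0.039]
side hex_slug [266.  190.2] 0.49 [0.724 0.493]
side indenter [305.2 254.9] 0.51 [0.563 0.014]
0.9 [0.17083625 0.60123395 0.23135315] [1.46605038 1.57067441 1.18919445] [ 0.86022948  0.27328631 -0.20092547]
```

View pics/top0.png

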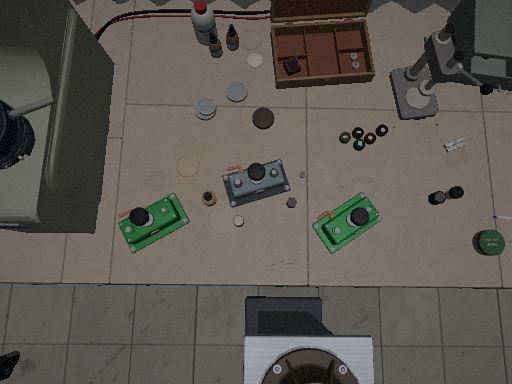

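View pics/side0.png

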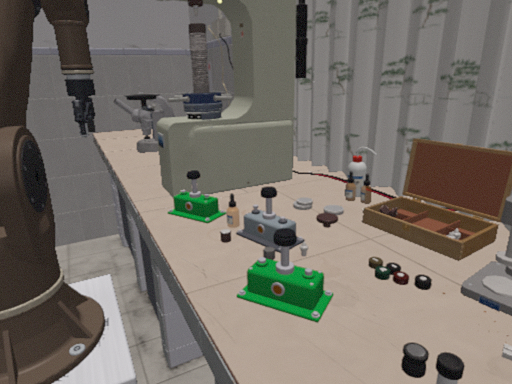

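The grey pump is at about (0.54, 0.13), with its pin end toward +y (top image 257,171 for the head). I'll move closer, on a line clear of the press machine, and look with the wrist camera.

```bash
cat >> h.py <<'E'
from scipy.spatial.transform import Rotation as Ro
def ori(yaw):  # x down, y along pump x axis
    x=np.array([0,0,-1.]); y=np.array([np.cos(yaw),np.sin(yaw),0]); z=np.cross(x,y)
    return list(Ro.from_matrix(np.c_[x,y,z]).as_euler("xyz"))
def wray(s,uv):
    m,K=cam("wrist"); T=np.array(m["T_tool_cam"]); R=Ro.from_euler("xyz",s["eef_rot"]).as_matrix()
    d=R@T[:3,:3]@np.linalg.inv(K)@[uv[0],uv[1],1]; c=R@T[:3,3]+s["ee_pos"]; return c,d
def watz(s,uv,z):
    c,d=wray(s,uv); return c+d*(z-c[2])/d[2]
E
python3 - <<'E'
from h import *
m,_=cam("wrist");print(np.round(m["T_tool_cam"],3),m["fov_y"])
print(atz("top",(257,171),.136))
move_l([0.35,0.25,0.30],feed=.3)
s=read_state();print(s["clock"],s["joint_positions"])
# choose the half turn with the nearer last joint
for y in(.26,.26+np.pi):
    q=solve_ik([0.50,0.12,0.30],ori(y)); print(y,q)
E
```

```text
[[-0.001 -0.272  0.962 -0.142]
 [ 1.     0.001  0.001  0.   ]
 [-0.002  0.962  0.272 -0.069]
 [ 0.     0.     0.     1.   ]] 71.38436380759063
[0.53465822 0.13285632 0.136     ]
2.3833 [-0.95219584  0.04498995  0.21634453  1.91968028 -0.01080198  1.17825444
  0.56349487]
0.26 [-0.72569924  0.20000847  0.47114437  1.7626533  -0.09683987  1.20181636
  0.03237118]
3.401592653589793 [ 0.51940178  0.43464823 -1.18992236  1.67131539  0.41521909  1.32145869
  2.65758155]<sys>:0: UserWarning: Gimbal lock detected. Setting third angle to zero since it is not possible to uniquely determine all angles.
```

```bash
python3 -W ignore - <<'E'
from h import *
move_to([0.50,0.12,0.28],ori(.26)); gripper_close(40)
s=read_state(); save("wrist","w1.png")
print(s["clock"],s["ee_pos"],s["width"],s["contact_force"])
for n,z in {"plunger_top":.136,"pin_top":.08,"relief_top":.071,"lubricator":0}.items():
    for r in place_of("wrist",n)[:2]: print(n,np.round(r["uv"],1),round(r["confidence"],2),np.round(watz(s,r["uv"],z),4))
E
```

```text
3.9667 [0.50001167 0.11995102 0.28001031] -0.00018040169027140173 [-0.09866745 -0.21932544 -0.32756537]
plunger_top [291.8 178.5] 0.75 [0.5359 0.1353 0.136 ]
plunger_top [163.2 334.1] 0.68 [ 0.4345 -0.1072  0.136 ]
pin_top [282.5 127.3] 0.48 [0.5162 0.1845 0.08  ]
relief_top [285.8 199.9] 0.44 [0.549  0.0926 0.071 ]
relief_top [286.5 128.1] 0.36 [0.5223 0.1848 0.071 ]
lubricator [281.  158.8] 0.73 [0.5357 0.1369 0.    ]
lubricator [187.5 271.7] 0.73 [ 0.4312 -0.1007  0.    ]
```

View pics/w1.png

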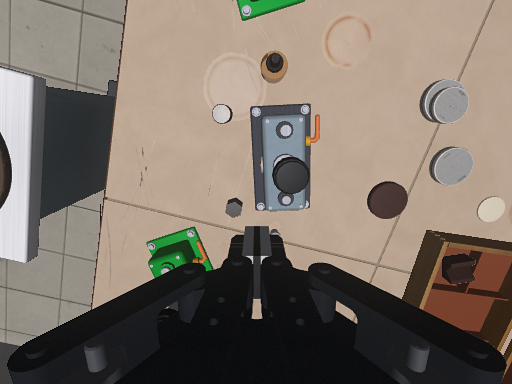

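Wrist view agrees: plunger head at pixel (291,175), pin cap (285,130) toward the bottle, relief (286,200). So the plunger is at about (0.535, 0.1355) and the yaw about 0.28. Now the first stroke.

```bash
cat >> h.py <<'E'
P=[0.535,0.1355]
def stroke(feed=.03,zb=.115,mf=28):
    hit=move_l(P+[zb],feed=feed,max_force=mf); s=read_state()
    print("down",hit,np.round(s["ee_pos"],4),np.round(s["contact_force"],1),round(s["clock"],2))
    sleep(.15)
    move_l(P+[.144],feed=.05); sleep(.25); s=read_state()
    print("up",np.round(s["ee_pos"],4),np.round(s["contact_force"],1),round(s["clock"],2))
E
python3 -W ignore - <<'E'
from h import *
move_to(P+[.20],ori(.28)); move_l(P+[.144],feed=.1)
s=read_state();print(s["clock"],s["ee_pos"],s["contact_force"])
save("side","s1.png"); stroke(); save("side","s2.png")
a,b=[cv2.resize(cv2.imread(f"pics/s{i}.png")[150:270,200:340],None,fx=2.8,fy=2.8,interpolation=3) for i in(1,2)]
cv2.imwrite("pics/s12.png",np.hstack([a,b]))
E
```

```text
5.3667 [0.53547344 0.13551255 0.14488175] [ 0.01812141 -0.48821528  0.47060706]
down True [0.5354 0.1357 0.1182] [-2.4  0.3 11. ] 6.27
up [0.5348 0.1354 0.1437] [-0.1  0.  -0. ] 7.34
```

View pics/s12.png

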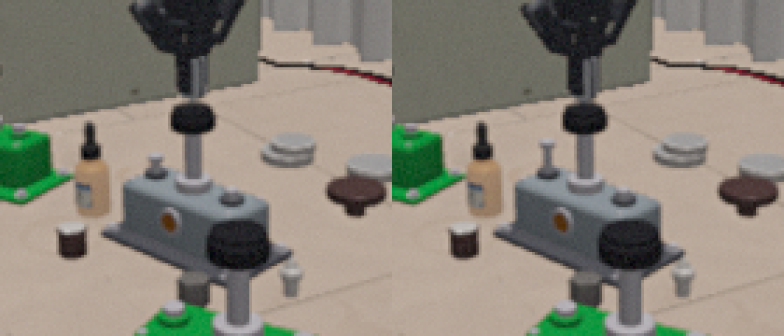

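The side view shows the stroke worked: the plunger reached its stop (z 0.118), came back up, and the pin rose visibly, with its cap at (156,158) before and (547,143) in the right panel. Three more strokes, then another look.

```bash
python3 -W ignore - <<'E'
from h import *
ims=[]
for i in range(3):
    stroke(); save("side",f"s{3+i}.png")
    ims.append(cv2.resize(cv2.imread(f"pics/s{3+i}.png")[160:250,230:310],None,fx=3.3,fy=3.3,interpolation=3))
cv2.imwrite("pics/s345.png",np.hstack(ims))
E
```

```text
down True [0.5353 0.1356 0.1182] [-3.1 -1.6 10.1] 8.24
up [0.5348 0.1354 0.1437] [ 0.2  0.2 -0. ] 9.32
down True [0.5353 0.1356 0.1182] [-2.5 -1.2 10. ] 10.22
up [0.5348 0.1354 0.1437] [-0.  -0.2  0.4] 11.29
down True [0.5353 0.1356 0.1182] [-3.9 -1.6 11.9] 12.19
up [0.5348 0.1355 0.1437] [-0.1 -0.2 -0.4] 13.27
```

View pics/s345.png

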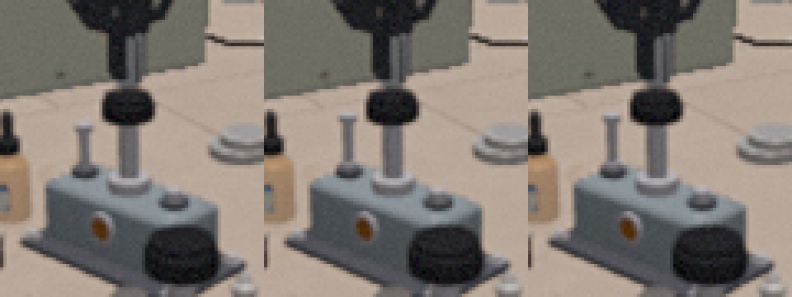

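The pin rose on stroke 3 and is level on stroke 4 (cap at row 117 in both), so it's probably fully out. One more stroke is harmless. After it I'll retreat and look closely.

```bash
python3 -W ignore - <<'E'
from h import *
stroke(feed=.02,mf=35)
move_l(P+[.22],feed=.15); move_to([0.52,0.08,0.25],ori(.28))
sleep(.3); s=read_state(); save("wrist","w2.png"); 
for r in place_of("wrist","pin_top")[:3]: print("w pin",np.round(r["uv"],1),r["confidence"],watz(s,r["uv"],.11))
for r in place_of("wrist","plunger_top")[:1]: print("w pl",watz(s,r["uv"],.136))
save("side","s6.png")
for r in place_of("side","pin_top")[:3]: print("s pin",np.round(r["uv"],1),r["confidence"],atz("side",r["uv"],.11))
for r in place_of("side","plunger_top")[:2]: print("s pl",atz("side",r["uv"],.136))
q=P+np.array([-np.sin(.28),np.cos(.28)])*.048
for z in(.086,.094,.102,.11): print(z,proj("side",[*q,z]))
print(read_state()["clock"],s["ee_pos"])
a=cv2.resize(cv2.imread("pics/w2.png")[40:300,180:400],(390,460),interpolation=3)
b=cv2.resize(cv2.imread("pics/s6.png")[165:257,230:308],(390,460),interpolation=3)
cv2.imwrite("pics/fin.png",np.hstack([a,b]))
E
```

```text
down True [0.5352 0.1356 0.1182] [-3.5  0.3 10.9] 14.58
up [0.5348 0.1354 0.1437] [-0.7  0.6 -1.3] 15.66
w pin [146.5 253.4] 0.67 [ 0.41921208 -0.03504772  0.11      ]
w pin [286.5  87.8] 0.6 [0.5205994  0.18296874 0.11      ]
w pl [0.53750729 0.13431072 0.136     ]
s pin [256.1 195.5] 0.58 [0.51722963 0.16959087 0.11      ]
s pin [263.4 258.9] 0.58 [ 0.37504501 -0.12904387  0.11      ]
s pl [ 0.44353827 -0.08797983  0.136     ]
s pl [0.5404797  0.14711597 0.136     ]
0.086 [255.71177163 202.62831985]
0.094 [255.63866165 199.74550916]
0.102 [255.56514814 196.84678718]
0.11 [255.49122776 193.93202183]
17.2833 [0.51974762 0.08071914 0.24929614]
```

View pics/fin.png

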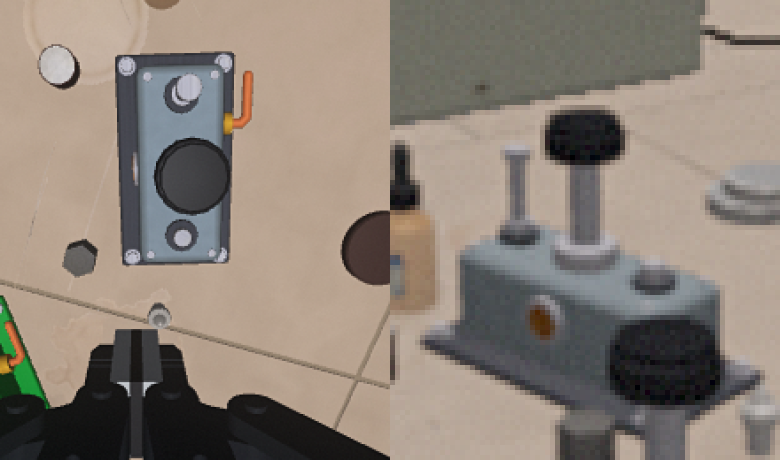

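The pin cap's side row (195) reads about 107 mm against 110 (row 193.9) or 102 (196.8), so I can't tell a full pin from one step short. I'll take a more oblique, closer wrist view to check the collar.

```bash
python3 -W ignore - <<'E'
from h import *
def o(e,az,sg):
    u=np.array([np.cos(az),np.sin(az),0]); x=np.cos(e)*u+[0,0,-np.sin(e)]
    y=sg*np.array([-np.sin(az),np.cos(az),0]); return list(Ro.from_matrix(np.c_[x,y,np.cross(x,y)]).as_euler("xyz"))
q0=np.array(read_state()["joint_positions"]); best=None
for e in(.6,.75,.9,1.05):
  for az in(0,.3,-.3):
    for sg in(-1,1):
      for x in(.36,.40,.43):
        p=[x,.18,.17]; q=solve_ik(p,o(e,az,sg))
        if q is not None:
            c=np.abs(np.array(q)-q0).max()+e*.5
            if best is None or c<best[0]: best=(c,p,e,az,sg,q)
print(best)
_,p,e,az,sg,q=best
move_l([.42,.13,.26]); move_to(p,o(e,az,sg)); sleep(.3)
s=read_state(); save("wrist","w3.png")
m,K=cam("wrist");T=np.array(m["T_tool_cam"]);R=Ro.from_euler("xyz",s["eef_rot"]).as_matrix()
def pj(X):
    c=T[:3,:3].T@(R.T@(np.array(X)-s["ee_pos"])-T[:3,3]); v=K@c; return v[:2]/v[2]
a=np.array([.536,.135]);n=a+np.array([-np.sin(.28),np.cos(.28)])*.048
print("plunger exp",pj([*a,.136]))
for z in(.094,.102,.11): print(z,pj([*n,z]))
for t in("pin_top","plunger_top"):
    for r in place_of("wrist",t)[:2]: print(t,r["uv"],r["confidence"])
print(s["clock"],s["contact_force"])
u,v=pj([*n,.09]).astype(int); im=cv2.imread("pics/w3.png")
x0=max(0,min(u-70,372));y0=max(0,min(v-50,284));print("crop",x0,y0)
cv2.imwrite("pics/w3c.png",cv2.resize(im[y0:y0+100,x0:x0+140],None,fx=5.5,fy=5.5,interpolation=3))
E
```

```text
(np.float64(1.4989616478381507), [0.36, 0.18, 0.17], 1.05, -0.3, 1, array([-1.00661558,  0.06906671, -0.07450922,  2.42518192,  0.83455685,
        0.72806587, -0.47038626]))
plunger exp [264.07017201 305.68578573]
0.094 [297.29579394 261.43501281]
0.102 [298.03416619 267.50922051]
0.11 [298.79932623 273.80379752]
pin_top [301.0, 271.2] 0.83
pin_top [66.2, 222.4] 0.61
plunger_top [264.9, 310.6] 0.64
plunger_top [29.1, 297.7] 0.56
19.325 [ 0.22590973 -0.8424326   0.17053441]
crop 226 208
```

View pics/w3c.png

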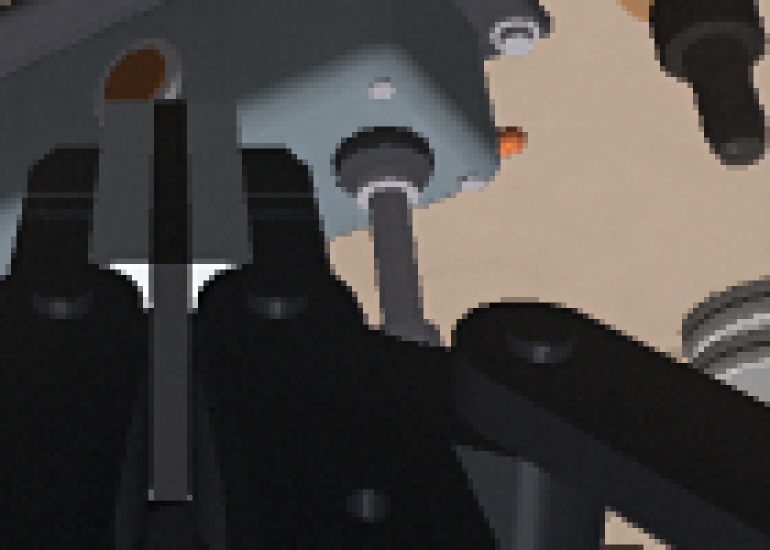

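Upside-down view: a bright 15 mm collar shows at the foot of the shaft (crop 388,190), on the dark boss. A finger hides the cap, though. I'll measure the cap row accurately in the stored side pictures.

```bash
python3 -W ignore - <<'E'
from h import *
I=[cv2.imread(f"pics/s{i}.png",0).astype(float) for i in range(1,7)]
for r in range(189,216): print(r,[int(i[r,254:258].mean()) for i in I])
n=np.array([.536,.135])+np.array([-np.sin(.28),np.cos(.28)])*.048
for z in(.058,.07,.078,.086,.094,.102,.11): print(z,proj("side",[*n,z]))
a=cv2.resize(cv2.imread("pics/s6.png")[186:222,238:292],(594,396),interpolation=cv2.INTER_CUBIC)
b=cv2.resize(cv2.imread("pics/s1.png")[186:222,238:292],(594,396),interpolation=cv2.INTER_CUBIC)
cv2.imwrite("pics/cmp.png",cv2.resize(np.hstack([b,a]),(790,263)))
E
```

```text
189 [169, 170, 169, 170, 168, 168]
190 [167, 168, 167, 167, 167, 167]
191 [166, 165, 167, 166, 166, 165]
192 [170, 171, 170, 171, 171, 170]
193 [173, 173, 172, 174, 174, 174]
194 [173, 173, 172, 176, 176, 176]
195 [171, 172, 172, 138, 139, 137]
196 [171, 172, 174, 102, 102, 101]
197 [171, 172, 174, 111, 111, 111]
198 [171, 173, 136, 118, 117, 116]
199 [172, 176, 101, 117, 117, 115]
200 [171, 173, 110, 116, 117, 115]
201 [173, 134, 117, 117, 115, 115]
202 [172, 104, 117, 117, 117, 117]
203 [173, 115, 119, 118, 118, 116]
204 [175, 121, 119, 118, 120, 120]
205 [174, 120, 120, 120, 120, 120]
206 [134, 117, 119, 118, 117, 117]
207 [103, 116, 117, 117, 116, 115]
208 [110, 116, 115, 122, 123, 123]
209 [106, 106, 106, 131, 131, 129]
210 [97, 97, 97, 110, 110, 108]
211 [89, 89, 89, 88, 90, 89]
212 [63, 63, 61, 62, 62, 61]
213 [49, 49, 53, 50, 51, 50]
214 [115, 115, 116, 115, 116, 117]
215 [145, 145, 145, 145, 145, 145]
0.058 [256.38760599 212.58273112]
0.07 [256.28160723 208.33472655]
0.078 [256.21045787 205.48334556]
0.086 [256.13891796 202.61631332]
0.094 [256.06698429 199.7335006 ]
0.102 [255.9946536  196.83477676]
0.11 [255.92192259 193.92000971]
```

View pics/cmp.png

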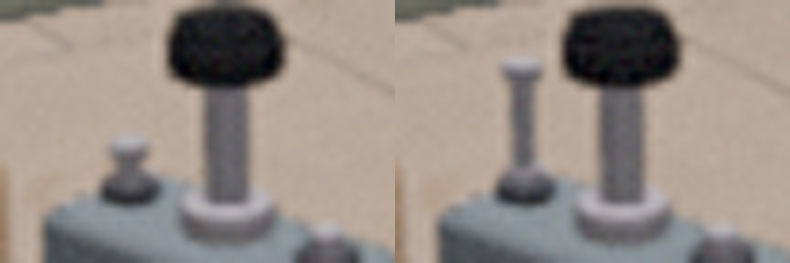

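The cap's front rim sits at rows 206 → 201 → 198 → 195 → 195 → 195. The pin climbed for three strokes and the last two changed nothing. With half a cap's foreshortening added, the top centre is at about row 193.8, which matches 110 mm (193.9). The brighter collar at the foot (rows 208–210) appeared only with the last step. That means fully out, and the robot is clear, so I'm handing in.

```bash
python3 -W ignore - <<'E'
from h import *
s=read_state();print(s["clock"],s["contact_force"]); close_job()
E
```

```text
19.475 [ 0.07016919 -0.13100711  0.10491244]
the job is handed in; nothing more can be done
```

The lubricator is primed as far as I can tell, and I handed the job in at 19.5 s with the robot touching nothing. I pressed the plunger with the shut fingertips for five full strokes. Each one went down to the stop (fingertips at 118 mm), and each time I lifted the fingers clear so it could come right back up.

- **Pin position:** the pin rose on strokes 1 to 3 and did not move on strokes 4 and 5. At the end its collar showed at the foot.
- **Things round about:** the final pictures that showed them gave no sign that the relief button, bottle or metal pieces had been touched. I did not measure their positions again.
- **Readings that disagreed:**
  - The side camera's direct reading put the pin top at about 107 mm, between fully out (110 mm) and one step short (102 mm). Corrected for the cap's rim it fits 110 mm.
  - The close wrist view of the cap was partly hidden by a finger, so it could not settle this.
  - The first lift looked like about 13 mm, a little over the expected 11 mm.
- **What I relied on:** strokes 4 and 5 changing nothing, and the visible collar, were the deciding evidence.

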